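# Load the sample canisters into the gravity-feed magazine

### The arm

A 6-joint arm with a two-finger parallel gripper is mounted at the origin on a cart in front of the work surface, level with it; the furniture and walls round the work are solid. World frame = base frame: x ahead of the robot, y to its left, z up, the work surface at z = 0. Lengths are in m, angles in rad, forces in N, time in s.
With the tool pointing down it reaches from about 0.375 to 0.925 m from the base axis. Payload 5.7 kg.
Tool frame: the origin (TCP) lies between the finger pads; the fingertips stand 14 mm ahead of it and the grasp point (between the pads) lies 5 mm behind it; z points along the fingers, y is the direction in which the jaws open and shut (so a half turn about z gives the same grasp; the last joint's range is limited). The gripper opens to 85 mm and grips with 20 to 120 N. Pads are 22 mm wide; open, the fingers measure 114 mm over their backs; the gripper's body (76 mm by 85 mm) begins 54 mm behind the grasp point. The pads swing forward as they close: fully open they stand 13 mm farther back than shut.
Start: joints at [1.063, 0.359, 1.51, -0, 1.272, -0.115], TCP at [0.23, 0.554, 0.245] pointing down, gripper open.
Joint ranges: [-2.97, 2.97], [-1.01, 2.36], [0.21, 2.38], [-0.96, 4.11], [0.2, 2.71], [-2.98, 2.98]. Speed limits (rad/s): [2.39, 2.39, 3.14, 3.14, 3.14, 3.14].

### API

Orientations are given as [roll, pitch, yaw] about the fixed x, y, z axes, in that order (R = Rz(yaw) Ry(pitch) Rx(roll)).
In Python, from rig import sensors, vision, workorder gives the robot as it stands.
- The arm moves only by the tool drive_tool, never from a script. Its argument "steps" is a list of rows, each an object with "dp": the shift along the tool's x, y, z in mm, a list of three; "dr": the turn, a rotation vector about the tool's x, y, z in degrees, a list of three; "grip": the finger opening in mm, from 0 to 85.4. A call has 1 to 12 rows; each row shifts and turns the commanded pose from where the row before left it, along the tool's axes as they then stand; what a row does not reach is not made up. A row lasts 1/10 s, in which the tool goes at most 50 mm and 8.59 degrees, less where a joint would pass 70% of its speed; a pose out of reach is approached as far as the arm can. A call with a gripper value outside its range is refused whole. The fingers move at their own pace and stop on an object; the grip force is fixed at half the most. Time passes only in rows, so rows that do not move let the fingers close. It gives the time, the measured TCP pose, the force and the opening at its end, in the units of the state.
- sensors.state(): the state, without advancing time (a new reading comes with each control period).
- vision.read_camera(name): name is "scene" or "top" or "wrist"; returns the picture (420x560x3 uint8, blue, green, red); there is no depth.
- vision.camera_info(name): a dict with "vfov" (degrees; the focal length in pixels is half the picture's height over the tangent of half this angle, whatever the lens; pixels are square), "cx", "cy" (the principal point, pixels), "R" (3x3) and "t" (3): a world point X has camera coordinates R X + t; the wrist camera has in their place "tool_from_camera" (4x4, takes a point from camera to tool coordinates, whose origin is the TCP and whose axes are the flange's). Camera axes: x right, y down, z forward; pixel columns grow to the right and rows downward; lengths in m; the calibration is good to about 2 mm. A picture is of the moment at which its call begins: read the wrist's pose just before it. camera_info takes no time and is no camera call.
- workorder.finish_job(): hands the job in, once; it reports no verdict.
The state is a dict: "time_s": time; "joint_pos": joint angles; "qd": joint speeds; "tau": joint torques, N m; "tool_pos": TCP position; "eef_rot": TCP orientation; "wrist_force": force on the tool from outside, world axes, zero at the start; "wrist_torque": the same for the moment, N m; "finger_gap": finger opening in m.
Only numpy, scipy, OpenCV 4.12 (cv2) and the standard library are available. Lean on these libraries where they do the work, as an engineer would, in place of code of your own. Each camera call takes 0.05 s, during which the arm holds its last target.

### The job

Load the three steel sample canisters one by one into the open upper part of the sloping gravity-feed magazine, so that they will come out at its low end in order: the thinnest first, then the middle one, then the thickest. Lay each one across the chute and let it roll down until it lies against the stop or the one before it. Leave the other things on the bench as they stand.

Things in the scene. Friction and masses are not known exactly. Their poses are not given: they have to be found in the camera images.
- magazine: Fixed aluminium gravity-feed magazine: chute on a base plate, 222 mm long (x), 110 mm wide (y). Origin: centre of its underside on the bench; x points level from the low outlet end (towards the robot) up to the loading end, y across, z up. Flat track rising along +x at 0.17 rad; channel 102 mm wide. A canister laid across it (axis along y) and let go in the loading area rolls down by itself.
- loading_spot (a point): Point on the track's surface in the middle of the open loading area, at x = 34, y = 0, z = 46 mm of the magazine. The area runs from x = -20 to +100 mm, open above, side cheeks 22 mm high, a 22 mm high rear edge at x = 103 mm.
- outlet_stop (a point): Point on the track's surface at the foot of the 20 mm high stop lip across the low end: x = -104, y = 0, z = 22 mm of the magazine. From here up to x = -22 mm a clear plastic cover roofs the track, its underside 57 mm above the track, its top at most 96 mm above the bench.
- canister_thin: The thin canister, 32 mm in diameter, 90 mm long: a closed plain steel cylinder, about 120 g, loose, lying level in its cradle at the start with its axis 29 mm above the bench. Origin at its centre; y axis along the cylinder. Rolled home in the right order, its centre is at about x = -91, y = 0, z = 40 mm in the magazine's frame.
- cradle_thin: Fixed dark steel cradle under canister_thin at the start: two 12 mm wide, 30 mm high vee supports 30 mm either side of its middle along y, on a 22 mm wide, 5 mm high bar; between them 48 mm of the canister is free for fingers from both sides. The three cradles are alike. Origin under its centre, on the bench; y along the canister, z up.
- canister_mid: The middle canister, 40 mm in diameter, 90 mm long: a closed plain steel cylinder, about 160 g, loose, lying level in its cradle at the start with its axis 34 mm above the bench. Origin at its centre; y axis along the cylinder. Rolled home in the right order, its centre is at about x = -56, y = 0, z = 50 mm in the magazine's frame.
- cradle_mid: Fixed dark steel cradle under canister_mid at the start: two 12 mm wide, 30 mm high vee supports 30 mm either side of its middle along y, on a 22 mm wide, 5 mm high bar; between them 48 mm of the canister is free for fingers from both sides. The three cradles are alike. Origin under its centre, on the bench; y along the canister, z up.
- canister_thick: The thick canister, 48 mm in diameter, 90 mm long: a closed plain steel cylinder, about 200 g, loose, lying level in its cradle at the start with its axis 40 mm above the bench. Origin at its centre; y axis along the cylinder. Rolled home in the right order, its centre is at about x = -14, y = 0, z = 62 mm in the magazine's frame.
- cradle_thick: Fixed dark steel cradle under canister_thick at the start: two 12 mm wide, 30 mm high vee supports 30 mm either side of its middle along y, on a 22 mm wide, 5 mm high bar; between them 48 mm of the canister is free for fingers from both sides. The three cradles are alike. Origin under its centre, on the bench; y along the canister, z up.
- tape_roll: Roll of masking tape lying flat, 66 mm across, 18 mm high, loose; a bystander. Origin: centre of its underside.
- beaker_d: Clear plastic beaker standing upright, 65 mm wide, 90 mm high, loose; a bystander. Origin: centre of its underside.
- timer: Small white timer lying flat, 66x62x14 mm, loose; a bystander. Origin: centre of its underside.
- weigh_boat: White square weighing boat, 76x76x19 mm, loose; a bystander. Origin: centre of its underside.
There are look-alikes about, which are no part of the job. What is shaped like the canister_thick but pink is not meant.

How it is judged:
By the outcome, as a careful person would: the job done as asked, in the order asked, and still so for the second after the job is handed in, with the robot touching nothing.
It also fails if it takes over 67 s, if anything falls off the work surface, if the arm or the gripper's body presses on something with over 40 N, if the wrist force passes 120 N, or if a joint passes its speed limit or range.

## Working session

There is one attempt and no reset: what is moved stays moved. The work goes in short steps, Python scripts to look and compute and a tool call to move; the robot and the scene stay as the last step left them, time stands still between calls to the robot, and variables do not carry over. Pictures are saved under pics/ and viewed, and the job is handed in when it is done.

Besides the shell and the picture viewer there is one more tool, called after "Emit:" as a command line: name --argument value ..., lists and objects as JSON in quotes. drive_tool: Moves the arm, as the interface text tells. Its arguments: {"type":"object","properties":{"steps":{"type":"array"}},"required":["steps"]}

```bash
ls; mkdir -p pics
python3 - <<'E'
from rig import sensors, vision
import cv2
print(sensors.state())
for n in ("scene","top","wrist"):
    print(n,vision.camera_info(n))
for n in ("scene","top"):
    cv2.imwrite(f"pics/{n}0.png",vision.read_camera(n))
E
```

```text
pics
{'time_s': 0.0, 'joint_pos': array([ 1.06289574e+00,  3.59519703e-01,  1.51144916e+00,  1.02957218e-06,
        1.27252506e+00, -1.15087213e-01]), 'qd': array([-4.12706993e-05,  7.39594267e-04, -9.47982257e-04, -1.92209731e-03,
       -2.81751050e-03, -7.56523028e-05]), 'tau': array([-6.24650202e-04, -5.27616835e+01, -2.78620327e+01, -7.44858562e-05,
        1.28345544e-02, -9.14442495e-07]), 'tool_pos': array([0.22934392, 0.55371023, 0.24443846]), 'eef_rot': array([-3.13970408e+00, -2.19305675e-04,  2.74877877e+00]), 'wrist_force': array([ 0.39552398, -0.59673924, -0.49912136]), 'wrist_torque': array([ 0.01140474,  0.00948644, -0.00441599]), 'finger_gap': 0.0853255329931573}
scene {'vfov': 49.938480788248015, 'cx': 280.53568627229765, 'cy': 200.8720201356745, 'R': array([[ 0.83873205, -0.54439139, -0.01290608],
       [-0.29755599, -0.43833115, -0.84813102],
       [ 0.45605809,  0.71519495, -0.52962931]]), 't': array([-0.26420696,  0.36629914,  0.44458861])}
top {'vfov': 42.151279194786504, 'cx': 273.6653892191248, 'cy': 213.95495816522254, 'R': array([[ 0.04727829, -0.9988735 , -0.00406019],
       [-0.97698605, -0.04539516, -0.20841673],
       [ 0.20799764,  0.01382033, -0.97803169]]), 't': array([0.32601876, 0.5806917 , 1.3186759 ])}
wrist {'vfov': 64.65865560534722, 'cx': 276.62230315596213, 'cy': 211.82373835924682, 'tool_from_camera': array([[-7.49390480e-04, -9.61524327e-01, -2.74718777e-01,
         6.97008921e-02],
       [ 9.99998787e-01, -1.09573674e-03,  1.10727035e-03,
        -1.39419314e-03],
       [-1.36568684e-03, -2.74717614e-01,  9.61523982e-01,
        -1.28263866e-01],
       [ 0.00000000e+00,  0.00000000e+00,  0.00000000e+00,
         1.00000000e+00]])}
```

View pics/scene0.png

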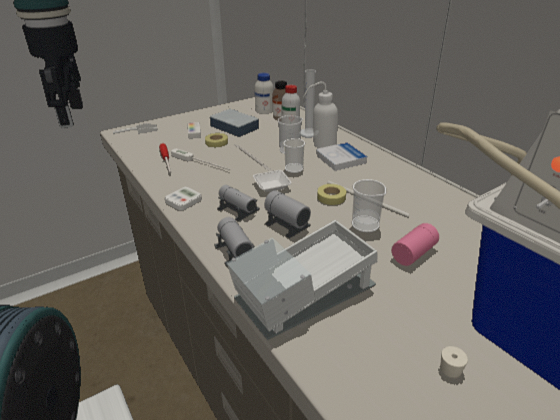

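View pics/top0.png

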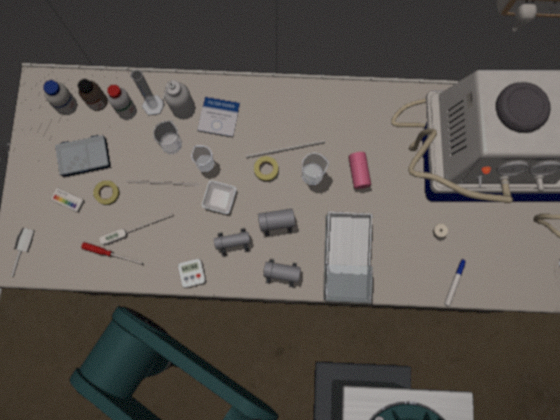

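The scene shows three grey canisters in cradles, at top-view (276,221), (232,241) and (282,272). The pink look-alike is at (360,170) and the magazine is at (349,257), with its covered low end towards the robot. I'll crop closer to tell the canisters apart by diameter.

```bash
cat > h.py <<'E'
import numpy as np, cv2
from rig import vision
from scipy.spatial.transform import Rotation as Ro
def cam(n, st=None):
    c=vision.camera_info(n); f=210/np.tan(np.radians(c['vfov']/2))
    if n=='wrist':
        T=np.eye(4);T[:3,:3]=Ro.from_euler('xyz',st['eef_rot']).as_matrix();T[:3,3]=st['tool_pos']
        W=np.linalg.inv(T@c['tool_from_camera']);R,t=W[:3,:3],W[:3,3]
    else: R,t=np.array(c['R']),np.array(c['t'])
    return f,c['cx'],c['cy'],R,t
def proj(C,X):
    f,cx,cy,R,t=C;p=np.atleast_2d(X)@R.T+t
    return np.c_[cx+f*p[:,0]/p[:,2],cy+f*p[:,1]/p[:,2]]
def back(C,uv,z):
    f,cx,cy,R,t=C;uv=np.atleast_2d(uv)
    d=np.c_[(uv[:,0]-cx)/f,(uv[:,1]-cy)/f,np.ones(len(uv))]@R
    o=-R.T@t
    return o+d*((z-o[2])/d[:,2])[:,None]
E
python3 - <<'E'
import cv2
i=cv2.imread('pics/top0.png')
cv2.imwrite('pics/top0c.png',cv2.resize(i[190:310,180:380],None,fx=4,fy=4,interpolation=cv2.INTER_CUBIC))
i=cv2.imread('pics/scene0.png')
cv2.imwrite('pics/scene0c.png',cv2.resize(i[170:330,200:390],None,fx=3.7,fy=3.7,interpolation=cv2.INTER_CUBIC))
E
```

```text
(no output)
```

View pics/top0c.png

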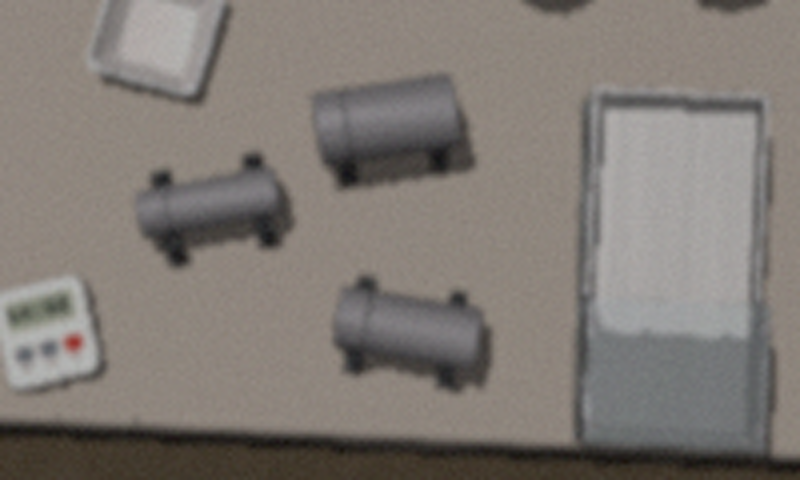

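View pics/scene0c.png

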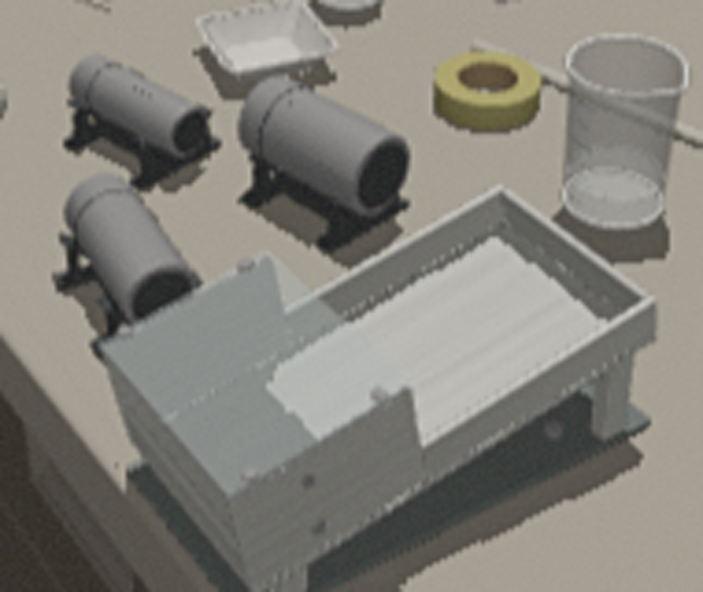

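Run:
```python
from h import *
C=cam('top')
def w(p,z): return back(C,np.array(p,float)/4+[180,190],z)
for n,p,z in [('thick',[(389,118),(321,129),(456,107)],.04),('thin',[(210,204),(143,215),(277,192)],.029),('mid',[(409,328),(339,314),(478,343)],.034),
  ('magrear',[(592,92),(768,98)],.08),('magfront',[(580,440),(768,452)],.07)]:
    q=w(p,z); d=q[-1]-q[-2]
    print(n,q.round(4).tolist(),'len',np.linalg.norm(d).round(4),'ang',np.degrees(np.arctan2(d[1],d[0])).round(1))
```

```text
thick [[0.5553, 0.3433, 0.04], [0.5461, 0.3865, 0.04], [0.5645, 0.3006, 0.04]] len 0.0879 ang -77.9
thin [[0.4959, 0.4556, 0.029], [0.4868, 0.4981, 0.029], [0.5057, 0.4131, 0.029]] len 0.0871 ang -77.5
mid [[0.4218, 0.3245, 0.034], [0.4286, 0.3691, 0.034], [0.4144, 0.2806, 0.034]] len 0.0897 ang -99.1
magrear [[0.5697, 0.2171, 0.08], [0.5709, 0.1073, 0.08]] len 0.1098 ang -89.3
magfront [[0.3548, 0.2177, 0.07], [0.353, 0.1034, 0.07]] len 0.1143 ang -90.9
```

Candidates by top pixel: thin (232,241), mid (282,272), thick (277,220), and the pink look-alike (360,170), which is excluded. The measured lengths of 87–90 mm fit the 90 mm given, and the three widths are clearly ranked. I'll move over the thin one first for a wrist close-up.

Emit:
drive_tool --steps '[{"dp": [0,0,0],"dr": [0,0,8],"grip": 85},{"dp": [0,0,0],"dr": [0,0,8],"grip": 85},{"dp": [0,0,0],"dr": [0,0,8],"grip": 85},{"dp": [0,0,0],"dr": [0,0,8],"grip": 85},{"dp": [0,0,0],"dr": [0,0,8],"grip": 85},{"dp": [0,0,0],"dr": [0,0,8],"grip": 85},{"dp": [0,0,0],"dr": [0,0,7],"grip": 85}]'

```text
time_s: 0.8
tool_pos: [0.2295, 0.5539, 0.2448]
eef_rot: [-3.141, 0.001, 1.783]
wrist_force: [-0.2, -0.3, 0.2]
finger_gap: 0.085
```

Emit:
drive_tool --steps '[{"dp": [-22,34,12],"dr": [0,0,0],"grip": 85},{"dp": [-22,34,12],"dr": [0,0,0],"grip": 85},{"dp": [-22,34,12],"dr": [0,0,0],"grip": 85},{"dp": [-22,34,12],"dr": [0,0,0],"grip": 85},{"dp": [-22,34,12],"dr": [0,0,0],"grip": 85},{"dp": [-22,34,12],"dr": [0,0,0],"grip": 85},{"dp": [-22,34,12],"dr": [0,0,0],"grip": 85},{"dp": [0,0,0],"dr": [0,0,0],"grip": 85},{"dp": [0,0,0],"dr": [0,0,0],"grip": 85},{"dp": [0,0,0],"dr": [0,0,0],"grip": 85}]'

```text
time_s: 1.8
tool_pos: [0.4943, 0.4556, 0.1611]
eef_rot: [-3.14, 0.0, 1.789]
wrist_force: [0.2, -0.0, -0.2]
finger_gap: 0.0848
```

```bash
cat > snap.py <<'E'
import sys,json
from h import *
from rig import sensors
def snap(name):
    st=sensors.state(); i=vision.read_camera('wrist'); cv2.imwrite(f'pics/{name}.png',i)
    json.dump({k:np.array(v).tolist() for k,v in st.items()},open(f'pics/{name}.json','w'))
    print(round(st['time_s'],2),st['tool_pos'].round(4),np.degrees(st['eef_rot']).round(2),st['wrist_force'].round(2),round(st['finger_gap'],4),st['joint_pos'].round(2))
snap(sys.argv[1])
E
python3 snap.py w1
```

```text
1.8 [0.4943 0.4556 0.1611] [-179.93    0.    102.51] [ 0.23 -0.02 -0.18] 0.0848 [0.64 0.54 1.43 0.   1.17 0.42]
```

View pics/w1.png

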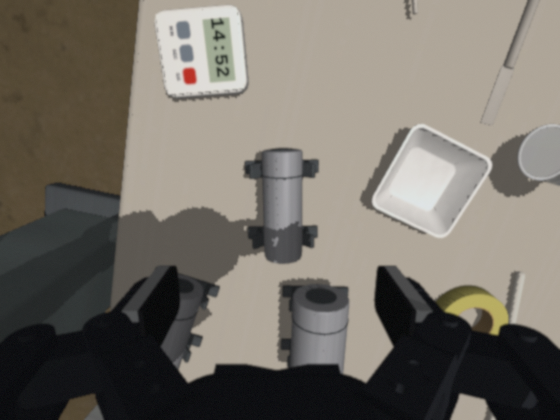

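The wrist picture shows the thin canister free and square to the jaws, centred at about (283,205). The thick one starts below it at (320,297) and the mid one at (185,285). I'll locate it by projecting its cylinder.

```bash
cat > cyl.py <<'E'
from h import *
import json
from scipy.optimize import least_squares
def hull(C,x,y,a,r,z,L=.09):
    th=np.linspace(0,2*np.pi,60); u=np.array([np.cos(a),np.sin(a),0]); n=np.array([-np.sin(a),np.cos(a),0])
    P=[np.array([x,y,z])+s*L/2*u+r*(np.cos(t)*n+np.sin(t)*np.array([0,0,1])) for s in(-1,1) for t in th]
    return cv2.convexHull(proj(C,P).astype(np.float32))[:,0]
def overlay(name,cyls,out,zoom=None):
    st={k:np.array(v) for k,v in json.load(open(f'pics/{name}.json')).items()}
    i=cv2.imread(f'pics/{name}.png');C=cam('wrist',st)
    for c in cyls: cv2.polylines(i,[np.int32(np.round(hull(C,*c)*8))],True,(0,255,0),1,cv2.LINE_AA,3)
    if zoom: x0,y0,x1,y1,f=zoom;i=cv2.resize(i[y0:y1,x0:x1],None,fx=f,fy=f)
    cv2.imwrite(f'pics/{out}.png',i)
E
python3 - <<'E'
from cyl import *
st={k:np.array(v) for k,v in json.load(open('pics/w1.json')).items()};C=cam('wrist',st)
print(back(C,[[283,205]],.029), back(C,[[282,150],[284,262]],.029))
overlay('w1',[(.4959,.4556,np.radians(102.5),.016,.029),(.5553,.3433,np.radians(102.1),.024,.040),(.4218,.3245,np.radians(80.9),.02,.034)],'w1o',(120,120,400,400,2))
E
```

```text
[[0.49846559 0.45675704 0.029     ]] [[0.48797115 0.49955374 0.029     ]
 [0.51040332 0.40794438 0.029     ]]
```

View pics/w1o.png

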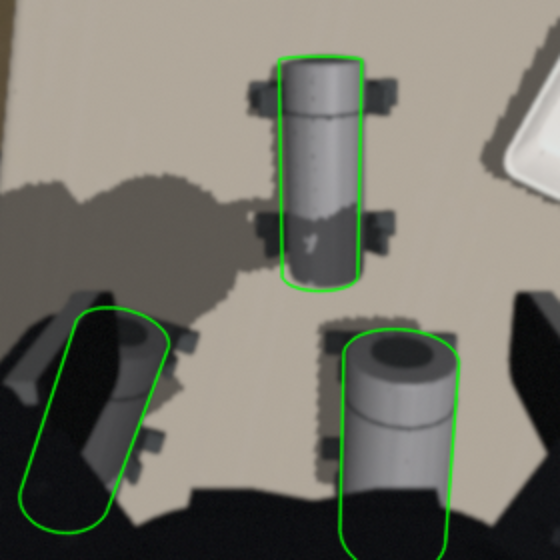

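Thin and thick both fit within about 1 mm, with thin at (0.497, 0.456). Descending to grasp the thin one, with the grasp slightly above its axis to keep the tips clear of the track later.

Emit:
drive_tool --steps '[{"dp": [0,2.6,40],"dr": [0,0,0],"grip": 85},{"dp": [0,0,40],"dr": [0,0,0],"grip": 85},{"dp": [0,0,34],"dr": [0,0,0],"grip": 85},{"dp": [0,0,20],"dr": [0,0,0],"grip": 85},{"dp": [0,0,0],"dr": [0,0,0],"grip": 85},{"dp": [0,0,0],"dr": [0,0,0],"grip": 85},{"dp": [0,0,0],"dr": [0,0,0],"grip": 85}]'

```text
time_s: 2.55
tool_pos: [0.4986, 0.4573, 0.0293]
eef_rot: [3.139, -0.001, 1.79]
wrist_force: [0.1, -0.1, 0.3]
finger_gap: 0.0848
```

Emit:
drive_tool --steps '[{"dp": [0,0,0],"dr": [0,0,0],"grip": 24},{"dp": [0,0,0],"dr": [0,0,0],"grip": 24},{"dp": [0,0,0],"dr": [0,0,0],"grip": 24},{"dp": [0,0,0],"dr": [0,0,0],"grip": 24},{"dp": [0,0,0],"dr": [0,0,0],"grip": 24},{"dp": [0,0,0],"dr": [0,0,0],"grip": 24},{"dp": [0,0,0],"dr": [0,0,0],"grip": 24},{"dp": [0,0,0],"dr": [0,0,0],"grip": 24}]'

```text
time_s: 3.35
tool_pos: [0.4988, 0.4563, 0.0282]
eef_rot: [3.14, -0.0, 1.789]
wrist_force: [1.0, 0.2, 6.2]
finger_gap: 0.03
```

```bash
python3 snap.py w2
```

```text
3.35 [0.4988 0.4563 0.0282] [ 1.799e+02 -2.000e-02  1.025e+02] [0.96 0.17 6.17] 0.03 [ 0.64  0.69  1.52 -0.    0.93  0.42]
```

View pics/w2.png

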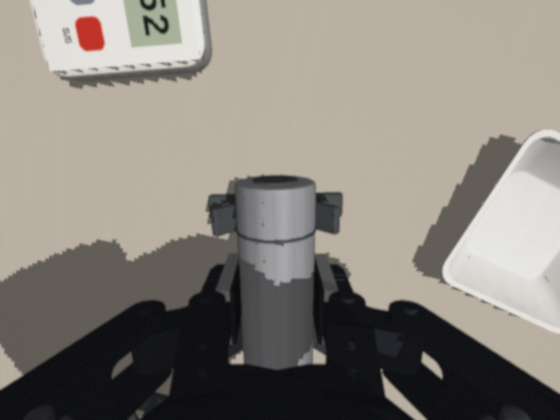

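The gap reads 30 mm, less than the 32 mm diameter, and there is 6 N upward on the tool. The pads probably bear above the axis, so I'll re-grip 5 mm lower.

Emit:
drive_tool --steps '[{"dp": [0,0,0],"dr": [0,0,0],"grip": 60},{"dp": [0,0,0],"dr": [0,0,0],"grip": 60},{"dp": [0,0,5],"dr": [0,0,0],"grip": 60},{"dp": [0,0,0],"dr": [0,0,0],"grip": 60},{"dp": [0,0,0],"dr": [0,0,0],"grip": 24},{"dp": [0,0,0],"dr": [0,0,0],"grip": 24},{"dp": [0,0,0],"dr": [0,0,0],"grip": 24},{"dp": [0,0,0],"dr": [0,0,0],"grip": 24},{"dp": [0,0,0],"dr": [0,0,0],"grip": 24},{"dp": [0,0,0],"dr": [0,0,0],"grip": 24},{"dp": [0,0,0],"dr": [0,0,0],"grip": 24}]'

```text
time_s: 4.5
tool_pos: [0.4986, 0.4563, 0.0226]
eef_rot: [3.14, -0.0, 1.789]
wrist_force: [3.7, 0.0, 0.7]
finger_gap: 0.03
```

Emit:
drive_tool --steps '[{"dp": [0,0,-15],"dr": [0,0,0],"grip": 24},{"dp": [0,0,-40],"dr": [0,0,0],"grip": 24},{"dp": [0,0,-45],"dr": [0,0,0],"grip": 24},{"dp": [0,0,-40],"dr": [0,0,0],"grip": 24},{"dp": [0,0,-15],"dr": [0,0,6.5],"grip": 24},{"dp": [0,0,0],"dr": [0,0,6],"grip": 24},{"dp": [0,0,0],"dr": [0,0,0],"grip": 24}]'

```text
time_s: 5.2
tool_pos: [0.497, 0.4558, 0.1787]
eef_rot: [-3.141, -0.0, 1.57]
wrist_force: [-0.1, 0.4, -1.2]
finger_gap: 0.0304
```

Emit:
drive_tool --steps '[{"dp": [-25,0,0],"dr": [0,0,0],"grip": 24},{"dp": [-45,0,0],"dr": [0,0,0],"grip": 24},{"dp": [-45,0,0],"dr": [0,0,0],"grip": 24},{"dp": [-45,0,0],"dr": [0,0,0],"grip": 24},{"dp": [-45,0,0],"dr": [0,0,0],"grip": 24},{"dp": [-45,-5,0],"dr": [0,0,0],"grip": 24},{"dp": [-30,0,0],"dr": [0,0,0],"grip": 24},{"dp": [-14,0,0],"dr": [0,0,0],"grip": 24},{"dp": [0,0,0],"dr": [0,0,0],"grip": 24},{"dp": [0,0,0],"dr": [0,0,0],"grip": 24}]'

```text
time_s: 6.2
tool_pos: [0.4927, 0.1626, 0.1772]
eef_rot: [-3.141, -0.001, 1.571]
wrist_force: [-0.6, 0.4, -1.1]
finger_gap: 0.0302
```

```bash
python3 snap.py w3; python3 -c "
from h import *
cv2.imwrite('pics/top3.png',cv2.resize(vision.read_camera('top')[190:310,180:380],None,fx=4,fy=4));cv2.imwrite('pics/sc3.png',vision.read_camera('scene'))"
```

```text
6.2 [0.4927 0.1626 0.1772] [-1.7997e+02 -4.0000e-02  9.0020e+01] [-0.58  0.37 -1.09] 0.0302 [0.19 0.32 1.77 0.   1.06 0.18]
```

View pics/w3.png

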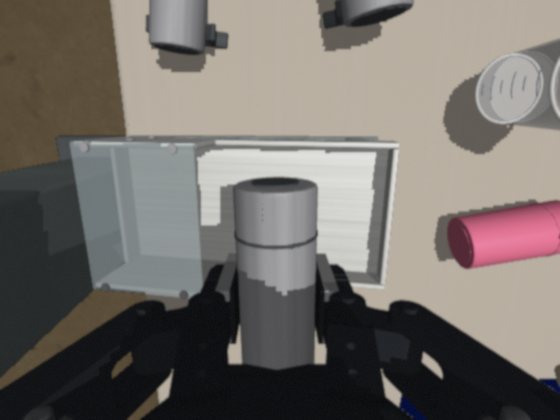

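View pics/sc3.png

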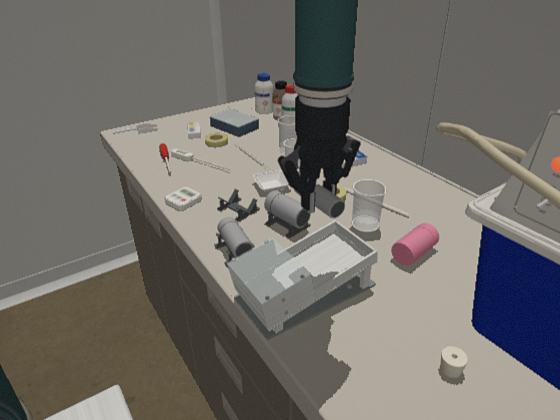

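The wrist view shows the thin canister held above the chute. The magazine's rear corners are at about (397,142) and (385,288), and the cover edge is at x≈200. I'll check the magazine pose against these.

Run:
```python
from h import *
import json
st={k:np.array(v) for k,v in json.load(open('pics/w3.json')).items()};C=cam('wrist',st)
print(back(C,[[397,142],[385,288]],.080).round(4))
i=cv2.imread('pics/w3.png')
def M(x0,y0,yaw):
    c,s=np.cos(yaw),np.sin(yaw)
    zt=lambda x:.022+(x+.104)*np.tan(.17)
    f=lambda x,y,h:[x0+c*x-s*y,y0+s*x+c*y,zt(x)+h]
    return [[f(-.02,.051,.022),f(.103,.051,.022),f(.103,-.051,.022),f(-.02,-.051,.022)],[f(.111,.055,.022),f(.111,-.055,.022)],[f(-.022,.051,.0),f(.103,.051,.0),f(.103,-.051,.0),f(-.022,-.051,.0)]]
for l in M(.459,.1625,0): cv2.polylines(i,[np.int32(np.round(proj(C,l)))],False,(0,0,255),1,cv2.LINE_AA)
cv2.imwrite('pics/w3o.png',cv2.resize(i[120:320,60:420],None,fx=2.2,fy=2.2))
```

```text
[[0.5725 0.2153 0.08  ]
 [0.5741 0.1071 0.08  ]]
```

View pics/w3o.png

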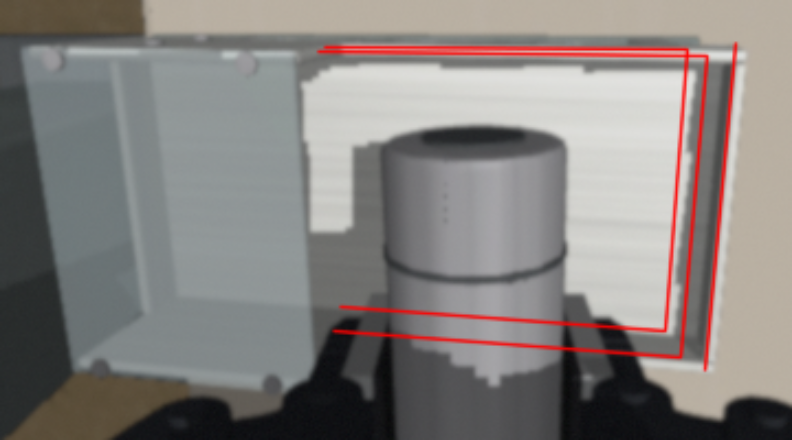

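The overlay puts the magazine origin at about (0.4615, 0.1605) with yaw ≈ +0.7°. I'll go above mag x = 40, tilt the tool 9.7° to match the slope, then check.

Emit:
drive_tool --steps '[{"dp": [-1.6,6.3,30],"dr": [0,0,-0.7],"grip": 24},{"dp": [0,0,35],"dr": [0,0,0],"grip": 24},{"dp": [0,0,12],"dr": [-5,0,0],"grip": 24},{"dp": [0,0,0],"dr": [-4.7,0,0],"grip": 24},{"dp": [0,0,0],"dr": [0,0,0],"grip": 24},{"dp": [0,0,0],"dr": [0,0,0],"grip": 24}]'

```text
time_s: 6.95
tool_pos: [0.4991, 0.1612, 0.1005]
eef_rot: [2.974, -0.0, 1.585]
wrist_force: [0.2, 0.6, -0.4]
finger_gap: 0.0308
```

```bash
python3 snap.py w4;python3 -c "
from h import *
cv2.imwrite('pics/sc4.png',cv2.resize(vision.read_camera('scene')[130:330,200:400],None,fx=3,fy=3))"
```

```text
6.95 [0.4991 0.1612 0.1005] [170.38  -0.    90.79] [ 0.18  0.58 -0.4 ] 0.0308 [ 0.2   0.38  1.95 -0.05  0.65  0.23]
```

View pics/w4.png

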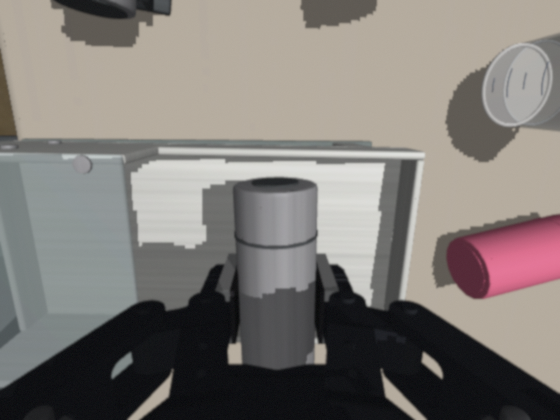

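View pics/sc4.png

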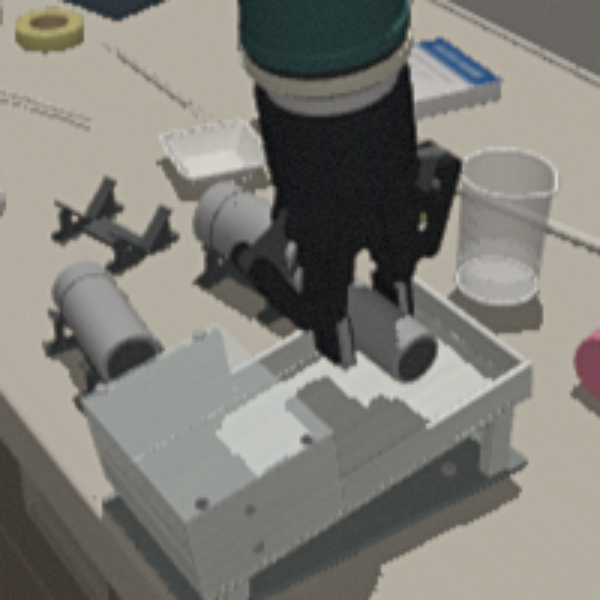

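Run:
```python
from h import *
import json
st={k:np.array(v) for k,v in json.load(open('pics/w4.json')).items()};C=cam('wrist',st)
print('cheek inner +y',back(C,[[200,158],[330,159]],.0695).round(4),'rear inner',back(C,[[414,162]],.080).round(4),back(C,[[402,300]],.080).round(4))
u=Ro.from_euler('xyz',st['eef_rot']).as_matrix()
ax=st['tool_pos']-u[:,2]*.0064
for e in(.0447,-.0453): 
    p=ax+u[:,0]*e; print('end',p.round(4)); print(proj(C,p+u[:,2]*-.016).round(0),proj(C,p+u[:,2]*.016).round(0))
```

```text
cheek inner +y [[0.4674 0.2113 0.0695]
 [0.5298 0.2104 0.0695]] rear inner [[0.5685 0.2099 0.08  ]] [[0.5716 0.135  0.08  ]]
end [0.4975 0.2059 0.1068]
[[278. 193.]] [[278. 176.]]
end [0.4987 0.1159 0.1068]
[[278. 412.]] [[278. 357.]]
```

Emit:
drive_tool --steps '[{"dp": [-1,-2,14],"dr": [0,0,0.7],"grip": 24},{"dp": [0,-1.5,13],"dr": [0,0,0],"grip": 24},{"dp": [0,-1,10.5],"dr": [0,0,0],"grip": 24},{"dp": [0,0,0],"dr": [0,0,0],"grip": 24},{"dp": [0,0,0],"dr": [0,0,0],"grip": 24},{"dp": [0,0,0],"dr": [0,0,0],"grip": 24}]'

```text
time_s: 7.65
tool_pos: [0.5017, 0.1595, 0.0631]
eef_rot: [2.971, -0.002, 1.571]
wrist_force: [0.3, -0.4, -1.2]
finger_gap: 0.0303
```

```bash
python3 snap.py w5;python3 -c "
from h import *
cv2.imwrite('pics/sc5.png',cv2.resize(vision.read_camera('scene')[130:330,200:400],None,fx=3,fy=3))"
```

```text
7.65 [0.5017 0.1595 0.0631] [ 1.7025e+02 -1.2000e-01  9.0000e+01] [ 0.32 -0.35 -1.15] 0.0303 [ 0.2   0.45  1.98 -0.06  0.55  0.25]
```

View pics/sc5.png

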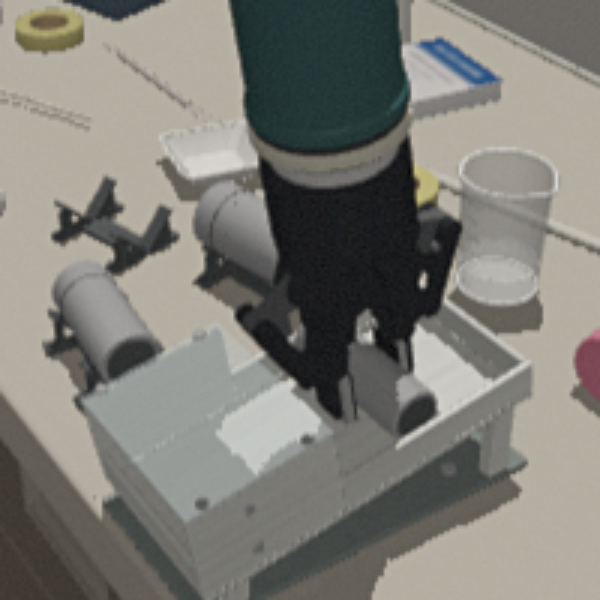

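The canister is just above the track, square across the channel and clear of contact. Releasing, then lifting.

Emit:
drive_tool --steps '[{"dp": [0,0,0],"dr": [0,0,0],"grip": 46},{"dp": [0,0,0],"dr": [0,0,0],"grip": 46},{"dp": [0,0,0],"dr": [0,0,0],"grip": 46},{"dp": [0,0,0],"dr": [0,0,0],"grip": 46},{"dp": [0,0,-10],"dr": [0,0,0],"grip": 46},{"dp": [0,0,-20],"dr": [0,0,0],"grip": 46},{"dp": [0,0,-35],"dr": [0,0,0],"grip": 46},{"dp": [0,0,-35],"dr": [0,0,0],"grip": 60},{"dp": [0,0,0],"dr": [5,0,0],"grip": 85},{"dp": [0,0,0],"dr": [4.7,0,0],"grip": 85},{"dp": [0,0,0],"dr": [0,0,0],"grip": 85}]'

```text
time_s: 8.85
tool_pos: [0.4854, 0.1592, 0.1617]
eef_rot: [-3.141, -0.002, 1.57]
wrist_force: [0.3, 0.0, 0.3]
finger_gap: 0.085
```

```bash
python3 snap.py w6;python3 -c "
from h import *
cv2.imwrite('pics/sc6.png',cv2.resize(vision.read_camera('scene')[130:330,200:400],None,fx=3,fy=3))"
```

```text
8.85 [0.4854 0.1592 0.1617] [-1.7999e+02 -1.2000e-01  8.9980e+01] [0.33 0.01 0.28] 0.085 [0.18 0.33 1.8  0.   1.01 0.18]
```

View pics/w6.png

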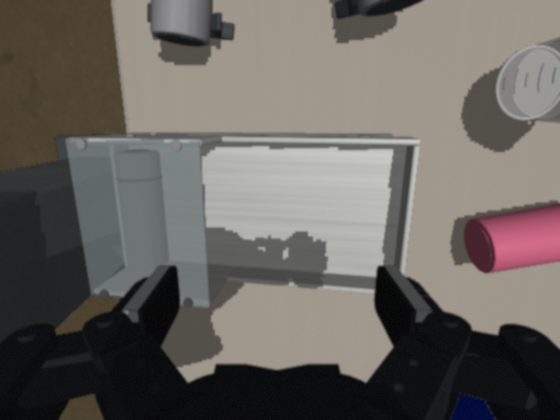

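View pics/sc6.png

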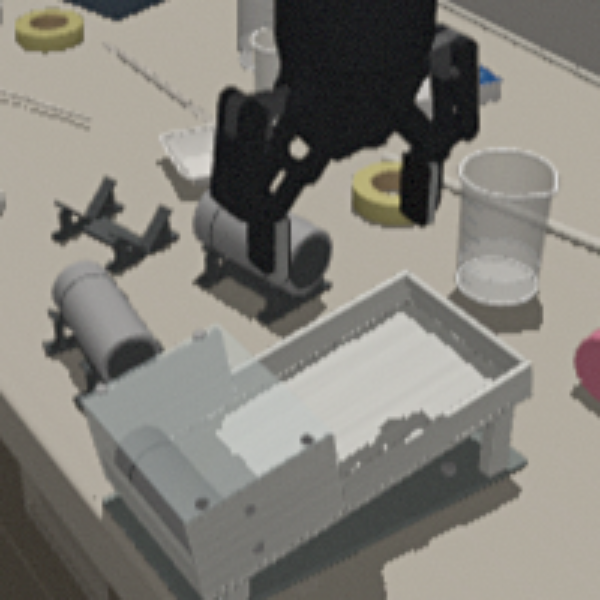

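The thin canister lies against the stop under the cover, with its wrist-view axis at about (140,210). Next is the mid one: moving above it.

Emit:
drive_tool --steps '[{"dp": [35,-12,0],"dr": [0,0,0],"grip": 85},{"dp": [42,-16,0],"dr": [0,0,0],"grip": 85},{"dp": [42,-16,0],"dr": [0,0,0],"grip": 85},{"dp": [36,-14,0],"dr": [0,0,0],"grip": 85},{"dp": [10,-4,0],"dr": [0,0,4.6],"grip": 85},{"dp": [0,0,0],"dr": [0,0,4.5],"grip": 85},{"dp": [0,0,0],"dr": [0,0,0],"grip": 85},{"dp": [0,0,0],"dr": [0,0,0],"grip": 85}]'

```text
time_s: 9.75
tool_pos: [0.4209, 0.3235, 0.161]
eef_rot: [-3.14, -0.001, 1.414]
wrist_force: [0.7, -0.0, 0.3]
finger_gap: 0.0849
```

```bash
python3 snap.py w7
python3 - <<'E'
from cyl import *
overlay('w7',[(.4218,.3245,np.radians(80.9),.02,.034)],'w7o',(150,100,420,330,2.5))
E
```

```text
9.75 [0.4209 0.3235 0.161 ] [-1.7993e+02 -5.0000e-02  8.1040e+01] [ 0.7  -0.04  0.32] 0.0849 [0.52 0.36 1.76 0.   1.03 0.68]
```

View pics/w7o.png

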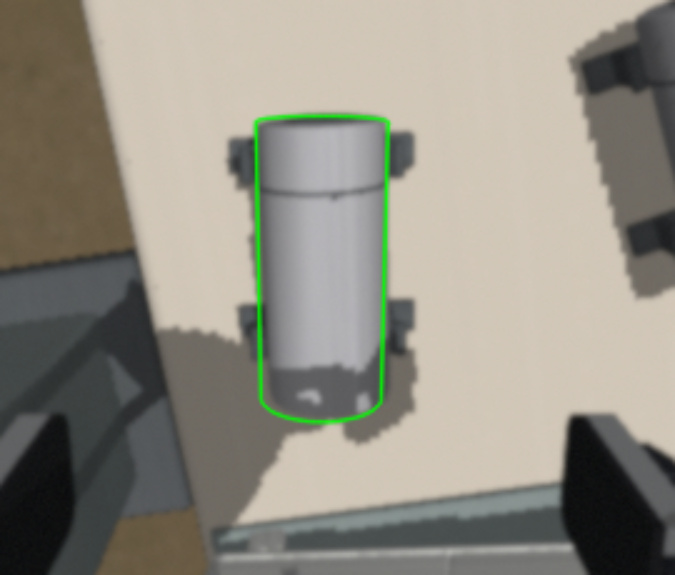

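The overlay fits within about 1 mm. Descending to the mid canister and gripping.

Emit:
drive_tool --steps '[{"dp": [1,1.6,40],"dr": [0,0,0],"grip": 85},{"dp": [0,0,40],"dr": [0,0,0],"grip": 85},{"dp": [0,0,34],"dr": [0,0,0],"grip": 85},{"dp": [0,0,19],"dr": [0,0,0],"grip": 85},{"dp": [0,0,0],"dr": [0,0,0],"grip": 85},{"dp": [0,0,0],"dr": [0,0,0],"grip": 30},{"dp": [0,0,0],"dr": [0,0,0],"grip": 30},{"dp": [0,0,0],"dr": [0,0,0],"grip": 30},{"dp": [0,0,0],"dr": [0,0,0],"grip": 30},{"dp": [0,0,0],"dr": [0,0,0],"grip": 30},{"dp": [0,0,0],"dr": [0,0,0],"grip": 30},{"dp": [0,0,0],"dr": [0,0,0],"grip": 30}]'

```text
time_s: 11.0
tool_pos: [0.4236, 0.3257, 0.0301]
eef_rot: [3.141, -0.003, 1.413]
wrist_force: [-4.2, 1.0, 9.7]
finger_gap: 0.0385
```

Emit:
drive_tool --steps '[{"dp": [0,0,0],"dr": [0,0,0],"grip": 60},{"dp": [0,0,0],"dr": [0,0,0],"grip": 60},{"dp": [0,0,4],"dr": [0,0,0],"grip": 60},{"dp": [0,0,0],"dr": [0,0,0],"grip": 60},{"dp": [0,0,0],"dr": [0,0,0],"grip": 30},{"dp": [0,0,0],"dr": [0,0,0],"grip": 30},{"dp": [0,0,0],"dr": [0,0,0],"grip": 30},{"dp": [0,0,0],"dr": [0,0,0],"grip": 30},{"dp": [0,0,0],"dr": [0,0,0],"grip": 30},{"dp": [0,0,0],"dr": [0,0,0],"grip": 30},{"dp": [0,0,0],"dr": [0,0,0],"grip": 30}]'

```text
time_s: 12.1
tool_pos: [0.4235, 0.3252, 0.0246]
eef_rot: [-3.141, -0.002, 1.412]
wrist_force: [-3.7, 0.1, 5.6]
finger_gap: 0.0388
```

Emit:
drive_tool --steps '[{"dp": [0,0,-15],"dr": [0,0,0],"grip": 30},{"dp": [0,0,-45],"dr": [0,0,0],"grip": 30},{"dp": [0,0,-45],"dr": [0,0,0],"grip": 30},{"dp": [0,0,-35],"dr": [0,0,0],"grip": 30},{"dp": [0,0,-10],"dr": [0,0,-4.6],"grip": 30},{"dp": [0,0,0],"dr": [0,0,-4.5],"grip": 30},{"dp": [-30,14,0],"dr": [0,0,0],"grip": 30},{"dp": [-42,19,0],"dr": [0,0,0],"grip": 30},{"dp": [-42,19,0],"dr": [0,0,0],"grip": 30},{"dp": [-36,17,0],"dr": [0,0,0],"grip": 30},{"dp": [-15,7,0],"dr": [0,0,0],"grip": 30},{"dp": [0,0,0],"dr": [0,0,0],"grip": 30}]'

```text
time_s: 13.3
tool_pos: [0.5012, 0.1576, 0.1738]
eef_rot: [3.141, -0.001, 1.567]
wrist_force: [-1.2, 0.5, -1.4]
finger_gap: 0.0386
```

Now down and tilt as before.

Emit:
drive_tool --steps '[{"dp": [2.5,-1,30],"dr": [0,0,0],"grip": 30},{"dp": [0,0,33],"dr": [0,0,0],"grip": 30},{"dp": [0,0,10],"dr": [-5,0,0],"grip": 30},{"dp": [0,0,0],"dr": [-4.7,0,0],"grip": 30},{"dp": [0,0,0],"dr": [0,0,0],"grip": 30},{"dp": [0,0,0],"dr": [0,0,0],"grip": 30}]'

```text
time_s: 13.9
tool_pos: [0.4984, 0.1633, 0.1012]
eef_rot: [2.974, -0.002, 1.572]
wrist_force: [0.5, 0.5, -1.6]
finger_gap: 0.0386
```

```bash
python3 snap.py w8
```

```text
13.9 [0.4984 0.1633 0.1012] [ 1.704e+02 -1.200e-01  9.006e+01] [ 0.46  0.47 -1.56] 0.0386 [ 0.21  0.38  1.95 -0.05  0.65  0.25]
```

View pics/w8.png

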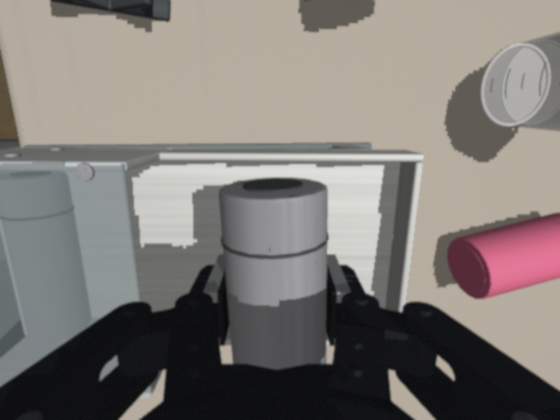

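Held straight across the channel, 3 mm too far left. I'll correct that while lowering, then release.

Emit:
drive_tool --steps '[{"dp": [-2.8,-1.5,14],"dr": [0,0,0],"grip": 30},{"dp": [0,-1,13],"dr": [0,0,0],"grip": 30},{"dp": [0,-1,10.5],"dr": [0,0,0],"grip": 30},{"dp": [0,0,0],"dr": [0,0,0],"grip": 30},{"dp": [0,0,0],"dr": [0,0,0],"grip": 30}]'

```text
time_s: 14.45
tool_pos: [0.5024, 0.1599, 0.0636]
eef_rot: [2.973, -0.002, 1.571]
wrist_force: [0.3, -0.0, -1.2]
finger_gap: 0.0388
```

```bash
python3 snap.py w9;python3 -c "
from h import *
cv2.imwrite('pics/sc9.png',cv2.resize(vision.read_camera('scene')[130:330,200:400],None,fx=3,fy=3))"
```

```text
14.45 [0.5024 0.1599 0.0636] [ 1.7031e+02 -1.2000e-01  8.9990e+01] [ 0.29 -0.01 -1.16] 0.0388 [ 0.2   0.45  1.98 -0.06  0.55  0.25]
```

View pics/sc9.png

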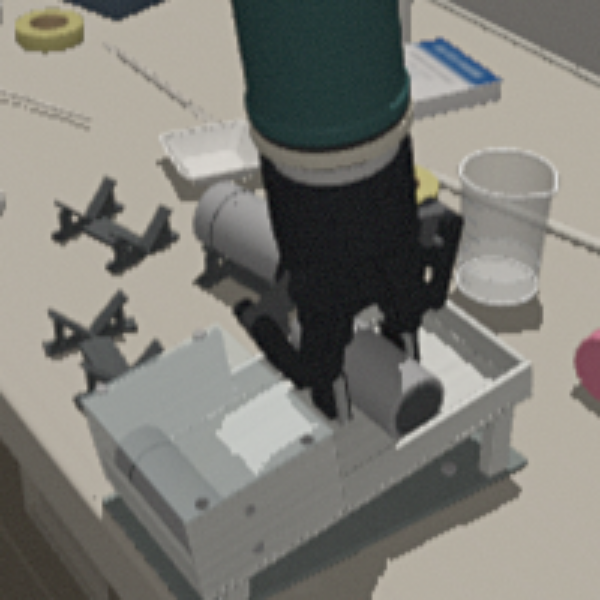

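Emit:
drive_tool --steps '[{"dp": [0,0,0],"dr": [0,0,0],"grip": 54},{"dp": [0,0,0],"dr": [0,0,0],"grip": 54},{"dp": [0,0,0],"dr": [0,0,0],"grip": 54},{"dp": [0,0,0],"dr": [0,0,0],"grip": 54},{"dp": [0,0,-10],"dr": [0,0,0],"grip": 54},{"dp": [0,0,-20],"dr": [0,0,0],"grip": 54},{"dp": [0,0,-35],"dr": [0,0,0],"grip": 54},{"dp": [0,0,-35],"dr": [0,0,0],"grip": 65},{"dp": [0,0,-5],"dr": [5,0,0],"grip": 85},{"dp": [0,0,0],"dr": [4.7,0,0],"grip": 85},{"dp": [0,0,0],"dr": [0,0,0],"grip": 85}]'

```text
time_s: 15.65
tool_pos: [0.4864, 0.1598, 0.1685]
eef_rot: [3.139, -0.003, 1.57]
wrist_force: [0.3, -0.0, -0.2]
finger_gap: 0.0846
```

```bash
python3 snap.py w10;python3 -c "
from h import *
cv2.imwrite('pics/sc10.png',cv2.resize(vision.read_camera('scene')[130:330,200:400],None,fx=3,fy=3))"
```

```text
15.65 [0.4864 0.1598 0.1685] [ 1.7986e+02 -1.5000e-01  8.9970e+01] [ 0.3  -0.02 -0.23] 0.0846 [0.18 0.32 1.79 0.   1.03 0.18]
```

View pics/w10.png

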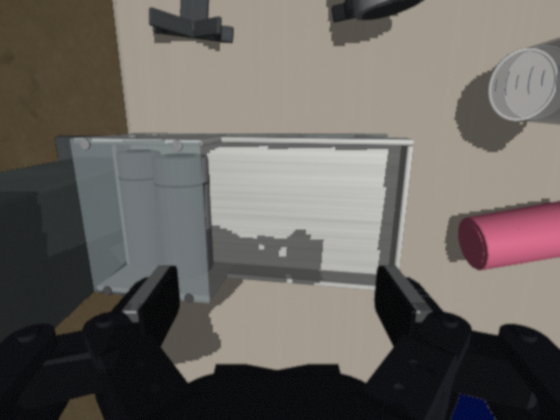

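View pics/sc10.png

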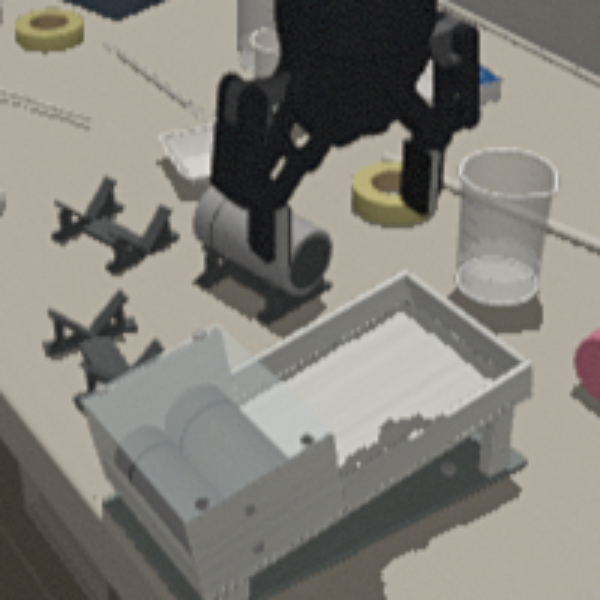

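Mid lies against thin. Now to the thick one.

Emit:
drive_tool --steps '[{"dp": [35,13,0],"dr": [0,0,0],"grip": 85},{"dp": [44,17,0],"dr": [0,0,0],"grip": 85},{"dp": [44,17,0],"dr": [0,0,0],"grip": 85},{"dp": [40,15,0],"dr": [0,0,0],"grip": 85},{"dp": [20,8,0],"dr": [0,0,-6],"grip": 85},{"dp": [0,0,0],"dr": [0,0,-6.2],"grip": 85},{"dp": [0,0,0],"dr": [0,0,0],"grip": 85},{"dp": [0,0,0],"dr": [0,0,0],"grip": 85}]'

```text
time_s: 16.55
tool_pos: [0.5526, 0.342, 0.1668]
eef_rot: [-3.14, -0.001, 1.781]
wrist_force: [0.7, 0.7, -0.6]
finger_gap: 0.085
```

```bash
python3 snap.py w11
python3 - <<'E'
from cyl import *
overlay('w11',[(.5560,.3435,np.radians(102.2),.024,.040)],'w11o')
E
```

```text
16.55 [0.5526 0.342  0.1668] [-1.7994e+02 -7.0000e-02  1.0206e+02] [ 0.7   0.68 -0.57] 0.085 [0.45 0.5  1.48 0.   1.16 0.24]
```

View pics/w11o.png

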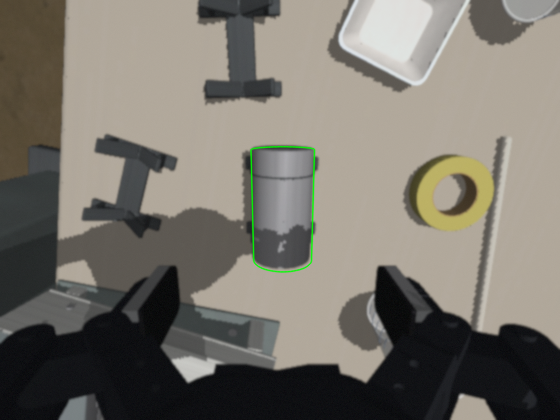

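Run:
```python
from h import *
C=cam('top'); print(back(C,[[314,181],[314,157],[265,168]],0).round(3), back(C,[[314,162],[302,162],[327,162]],.09).round(3))
```

```text
[[0.673 0.25  0.   ]
 [0.741 0.252 0.   ]
 [0.703 0.383 0.   ]] [[0.698 0.257 0.09 ]
 [0.696 0.287 0.09 ]
 [0.699 0.224 0.09 ]]
```

Emit:
drive_tool --steps '[{"dp": [0.7,3.7,40],"dr": [0,0,0],"grip": 85}]'

```text
time_s: 16.7
tool_pos: [0.5609, 0.3454, 0.1324]
eef_rot: [3.131, -0.004, 1.781]
wrist_force: [0.9, 0.5, -0.7]
finger_gap: 0.0851
```

Emit:
drive_tool --steps '[{"dp": [0,0,40],"dr": [0,0,0],"grip": 85},{"dp": [0,0,20],"dr": [0,0,0],"grip": 85},{"dp": [0,0,0],"dr": [0,0,0],"grip": 85},{"dp": [0,0,0],"dr": [0,0,0],"grip": 85}]'

```text
time_s: 17.1
tool_pos: [0.5575, 0.3438, 0.0678]
eef_rot: [3.142, -0.002, 1.782]
wrist_force: [-0.4, -0.2, 0.1]
finger_gap: 0.0847
```

Emit:
drive_tool --steps '[{"dp": [0,-1,25],"dr": [0,0,0],"grip": 85},{"dp": [0,0,13],"dr": [0,0,0],"grip": 85},{"dp": [0,0,0],"dr": [0,0,0],"grip": 85},{"dp": [0,0,0],"dr": [0,0,0],"grip": 38},{"dp": [0,0,0],"dr": [0,0,0],"grip": 38},{"dp": [0,0,0],"dr": [0,0,0],"grip": 38},{"dp": [0,0,0],"dr": [0,0,0],"grip": 38},{"dp": [0,0,0],"dr": [0,0,0],"grip": 38},{"dp": [0,0,0],"dr": [0,0,0],"grip": 38},{"dp": [0,0,0],"dr": [0,0,0],"grip": 38}]'

```text
time_s: 18.1
tool_pos: [0.556, 0.3442, 0.0308]
eef_rot: [-3.141, -0.002, 1.784]
wrist_force: [-4.1, -1.4, 7.4]
finger_gap: 0.0467
```

```bash
python3 snap.py w12
```

```text
18.1 [0.556  0.3442 0.0308] [-1.7999e+02 -1.2000e-01  1.0219e+02] [-4.06 -1.41  7.41] 0.0467 [0.45 0.67 1.57 0.   0.9  0.23]
```

View pics/w12.png

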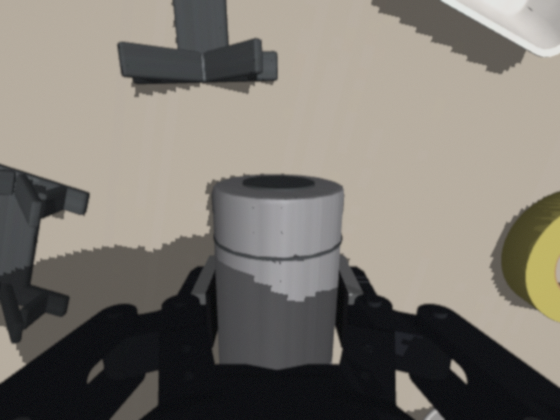

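Thick is gripped squarely. Lifting and carrying it over.

Emit:
drive_tool --steps '[{"dp": [0,0,-15],"dr": [0,0,0],"grip": 38},{"dp": [0,0,-45],"dr": [0,0,0],"grip": 38},{"dp": [0,0,-45],"dr": [0,0,0],"grip": 38},{"dp": [0,0,-32],"dr": [0,0,0],"grip": 38},{"dp": [0,0,-10],"dr": [0,0,6.2],"grip": 38},{"dp": [0,0,0],"dr": [0,0,6],"grip": 38},{"dp": [-32,-9,0],"dr": [0,0,0],"grip": 38},{"dp": [-45,-12,0],"dr": [0,0,0],"grip": 38},{"dp": [-45,-12,0],"dr": [0,0,0],"grip": 38},{"dp": [-42,-11,0],"dr": [0,0,0],"grip": 38},{"dp": [-20,-5,0],"dr": [0,0,0],"grip": 38},{"dp": [0,0,0],"dr": [0,0,0],"grip": 38}]'

```text
time_s: 19.35
tool_pos: [0.5066, 0.1573, 0.1771]
eef_rot: [-3.141, -0.001, 1.568]
wrist_force: [-0.2, 0.2, -2.7]
finger_gap: 0.0468
```

Emit:
drive_tool --steps '[{"dp": [0,0,30],"dr": [0,0,0],"grip": 38},{"dp": [0,0,33],"dr": [0,0,0],"grip": 38},{"dp": [0,0,10],"dr": [-5,0,0],"grip": 38},{"dp": [0,0,0],"dr": [-4.7,0,0],"grip": 38},{"dp": [0,0,0],"dr": [0,0,0],"grip": 38},{"dp": [0,0,0],"dr": [0,0,0],"grip": 38}]'

```text
time_s: 19.95
tool_pos: [0.5082, 0.1609, 0.1039]
eef_rot: [2.973, -0.002, 1.572]
wrist_force: [-0.8, -0.3, -1.4]
finger_gap: 0.0466
```

```bash
python3 snap.py w13
```

```text
19.95 [0.5082 0.1609 0.1039] [ 1.7031e+02 -1.4000e-01  9.0060e+01] [-0.81 -0.34 -1.35] 0.0466 [ 0.2   0.38  1.93 -0.05  0.66  0.23]
```

View pics/w13.png

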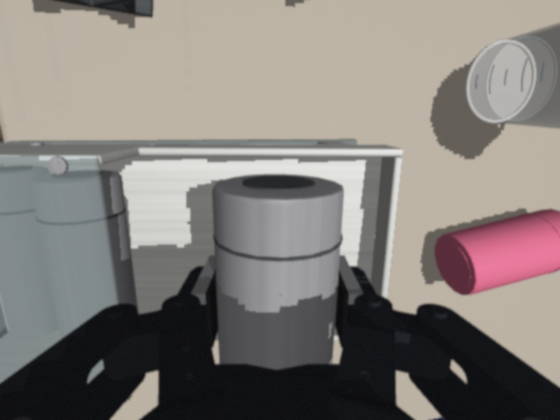

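Emit:
drive_tool --steps '[{"dp": [-1,-3,14],"dr": [0,0,0],"grip": 38},{"dp": [0,-2.5,13],"dr": [0,0,0],"grip": 38},{"dp": [0,-2,10],"dr": [0,0,0],"grip": 38},{"dp": [0,0,0],"dr": [0,0,0],"grip": 38},{"dp": [0,0,0],"dr": [0,0,0],"grip": 38}]'

```text
time_s: 20.5
tool_pos: [0.5072, 0.1592, 0.0655]
eef_rot: [2.972, -0.002, 1.571]
wrist_force: [0.1, -0.1, -1.9]
finger_gap: 0.0464
```

```bash
python3 snap.py w14;python3 -c "
from h import *
cv2.imwrite('pics/sc14.png',cv2.resize(vision.read_camera('scene')[130:330,200:400],None,fx=3,fy=3))"
```

```text
20.5 [0.5072 0.1592 0.0655] [ 1.703e+02 -1.200e-01  9.000e+01] [ 0.05 -0.11 -1.86] 0.0464 [ 0.2   0.45  1.97 -0.06  0.56  0.24]
```

View pics/sc14.png

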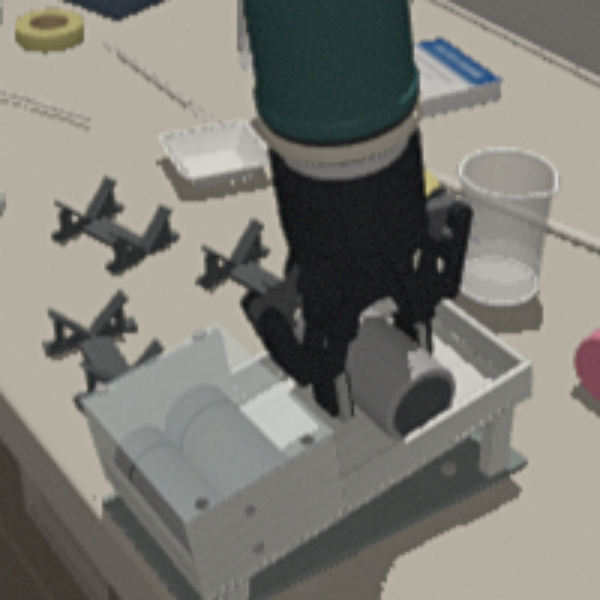

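Emit:
drive_tool --steps '[{"dp": [0,0,0],"dr": [0,0,0],"grip": 60},{"dp": [0,0,0],"dr": [0,0,0],"grip": 60},{"dp": [0,0,0],"dr": [0,0,0],"grip": 60},{"dp": [0,0,0],"dr": [0,0,0],"grip": 60},{"dp": [0,0,-10],"dr": [0,0,0],"grip": 60},{"dp": [0,0,-20],"dr": [0,0,0],"grip": 60},{"dp": [0,0,-35],"dr": [0,0,0],"grip": 60},{"dp": [0,0,-35],"dr": [0,0,0],"grip": 70},{"dp": [0,0,-15],"dr": [5,0,0],"grip": 85},{"dp": [0,0,-10],"dr": [4.7,0,0],"grip": 85},{"dp": [0,0,0],"dr": [0,0,0],"grip": 85},{"dp": [0,0,0],"dr": [0,0,0],"grip": 85}]'

```text
time_s: 21.8
tool_pos: [0.4857, 0.1587, 0.1883]
eef_rot: [3.141, -0.002, 1.57]
wrist_force: [-0.7, 0.4, 0.1]
finger_gap: 0.0845
```

```bash
python3 snap.py w15;python3 -c "
from h import *
cv2.imwrite('pics/sc15.png',cv2.resize(vision.read_camera('scene')[130:330,200:400],None,fx=3,fy=3))"
```

```text
21.8 [0.4857 0.1587 0.1883] [ 1.7998e+02 -1.0000e-01  8.9980e+01] [-0.66  0.45  0.13] 0.0845 [0.18 0.29 1.77 0.   1.08 0.18]
```

View pics/w15.png

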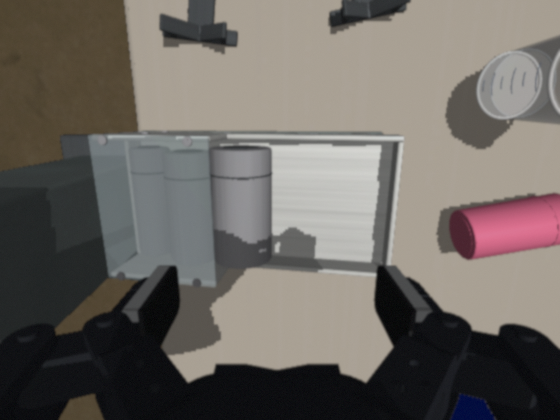

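View pics/sc15.png

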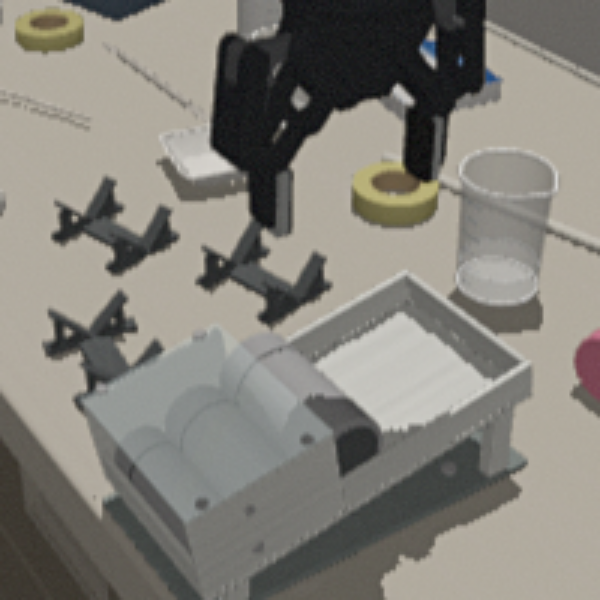

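All three lie in order. I'll let it settle and check the expected home poses against the picture.

Emit:
drive_tool --steps '[{"dp": [0,0,-10],"dr": [0,0,0],"grip": 85},{"dp": [0,0,0],"dr": [0,0,0],"grip": 85},{"dp": [0,0,0],"dr": [0,0,0],"grip": 85},{"dp": [0,0,0],"dr": [0,0,0],"grip": 85},{"dp": [0,0,0],"dr": [0,0,0],"grip": 85}]'

```text
time_s: 22.4
tool_pos: [0.4861, 0.1588, 0.1985]
eef_rot: [-3.141, -0.002, 1.571]
wrist_force: [-0.3, -0.7, 0.4]
finger_gap: 0.0848
```

```bash
python3 snap.py w16
python3 - <<'E'
from cyl import *
X,Y=.4625,.160
a=np.pi/2
overlay('w16',[(X-.091,Y,a,.016,.040),(X-.056,Y,a,.020,.050),(X-.014,Y,a,.024,.062)],'w16o',(60,100,420,320,2.2))
E
```

```text
22.4 [0.4861 0.1588 0.1985] [-1.7999e+02 -1.1000e-01  9.0010e+01] [-0.34 -0.69  0.35] 0.0848 [0.18 0.28 1.76 0.   1.1  0.18]
```

View pics/w16o.png

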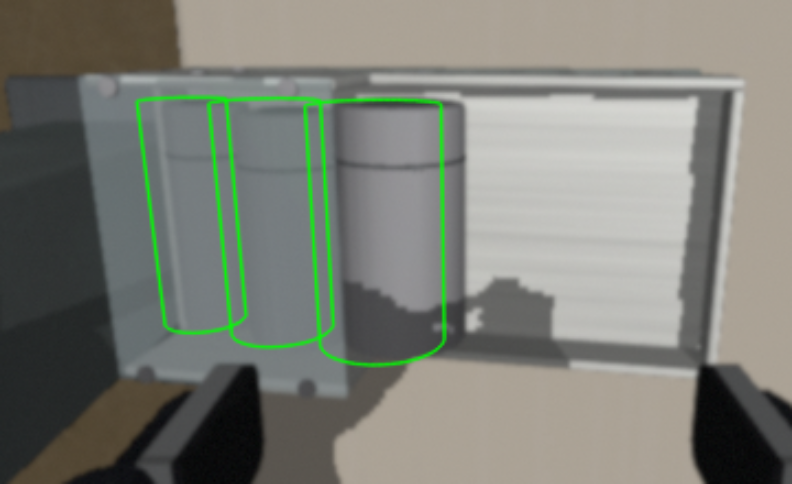

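The whole row sits about 7 mm up-chute of my overlay. I need to know whether that is my magazine x or a real gap, so I'll draw the magazine itself with the canisters.

Run:
```python
from cyl import *
st={k:np.array(v) for k,v in json.load(open('pics/w16.json')).items()};C=cam('wrist',st)
i0=cv2.imread('pics/w16.png')
zt=lambda x:.022+(x+.104)*np.tan(.17)
out=[]
for X in(.4625,.4685):
    Y=.160;i=cv2.resize(i0,None,fx=2.2,fy=2.2)
    def L(pts,c): cv2.polylines(i,[np.int32(np.round((proj(C,[[X+x,Y+y,zt(x)+h] for x,y,h in pts])+.5)*2.2))],False,c,1,cv2.LINE_AA)
    L([(-.02,.051,.022),(.103,.051,.022),(.103,-.051,.022),(-.02,-.051,.022)],(0,0,255))
    L([(.103,.051,0),(.103,-.051,0)],(255,0,255))
    L([(-.104,.051,.02),(-.104,-.051,.02)],(0,255,255)); L([(-.104,.051,0),(-.104,-.051,0)],(255,255,0))
    L([(-.022,.055,.057),(-.022,-.055,.057)],(255,0,0))
    for x,r,z in((-.091,.016,.04),(-.056,.02,.05),(-.014,.024,.062)):
        cv2.polylines(i,[np.int32((hull(C,X+x,Y,np.pi/2,r,z)+.5)*2.2)],True,(0,255,0),1,cv2.LINE_AA)
    out.append(i[260:600,120:900])
cv2.imwrite('pics/w16p.png',cv2.resize(np.vstack(out),None,fx=.87,fy=.87))
```

```text
(no output)
```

View pics/w16p.png

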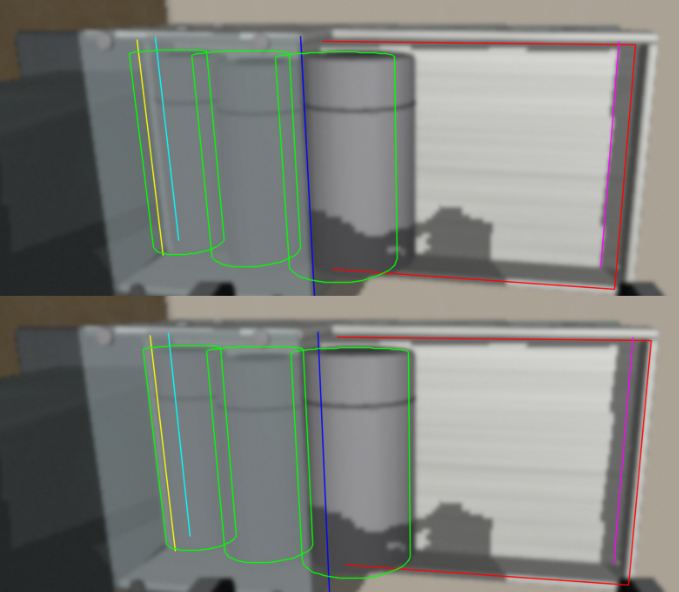

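Run:
```python
from cyl import *
i=cv2.imread('pics/w16.png')[125:285,80:300]
z=cv2.resize(i,None,fx=3.6,fy=3.6,interpolation=cv2.INTER_CUBIC)
l=cv2.createCLAHE(4,(4,4)).apply(cv2.cvtColor(z,cv2.COLOR_BGR2GRAY)); cv2.imwrite('pics/z16.png',l)
C=cam('scene'); i0=cv2.resize(vision.read_camera('scene'),None,fx=4,fy=4,interpolation=cv2.INTER_CUBIC)
zt=lambda x:.022+(x+.104)*np.tan(.17)
X,Y=.4625,.160;i=i0.copy()
def L(pts,c): cv2.polylines(i,[np.int32(np.round((proj(C,[[X+x,Y+y,zt(x)+h] for x,y,h in pts])+.5)*4))],False,c,1,cv2.LINE_AA)
L([(-.02,.051,.022),(.103,.051,.022),(.103,-.051,.022),(-.02,-.051,.022)],(0,0,255))
L([(.103,.051,0),(.103,-.051,0)],(255,0,255))
L([(-.104,.051,.02),(-.104,-.051,.02)],(0,255,255));L([(-.022,.055,.057),(-.022,-.055,.057)],(255,0,0))
for x,r,z in((-.091,.016,.04),(-.056,.02,.05),(-.014,.024,.062)):
    cv2.polylines(i,[np.int32((hull(C,X+x,Y,np.pi/2,r,z)+.5)*4)],True,(0,255,0),1,cv2.LINE_AA)
cv2.imwrite('pics/s16.png',i[880:1330,880:1560])
```

```text
(no output)
```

View pics/z16.png

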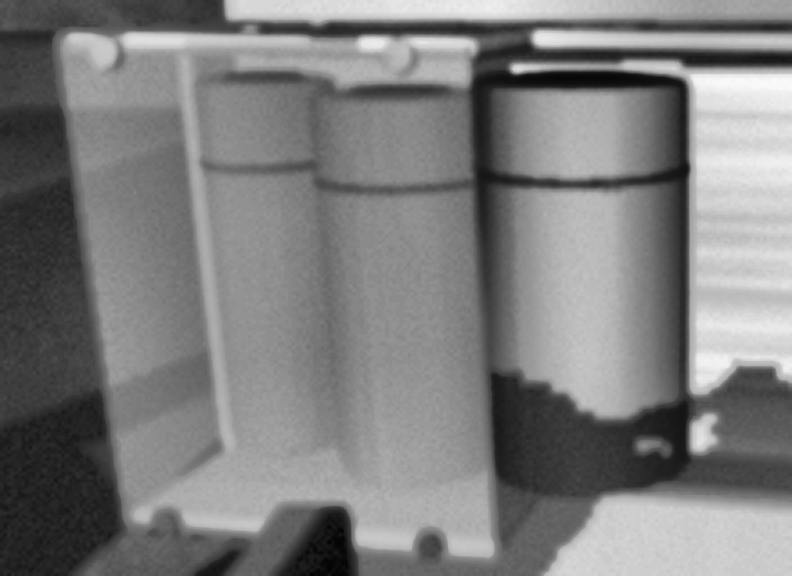

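View pics/s16.png

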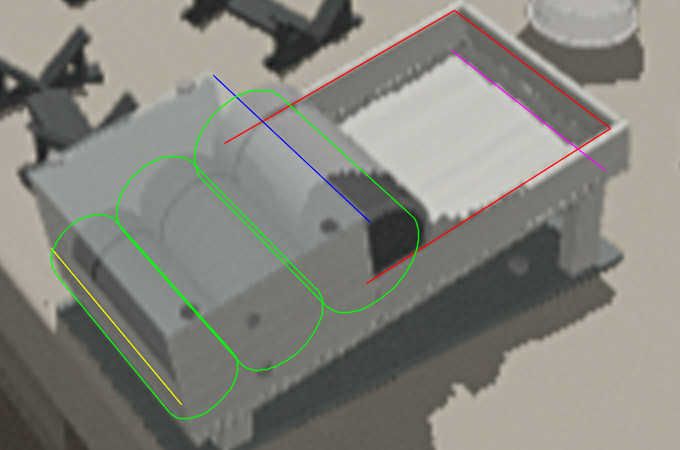

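Run:
```python
from cyl import *
st={k:np.array(v) for k,v in json.load(open('pics/w16.json')).items()};C=cam('wrist',st)
P=lambda *a:np.array(a,float)/3.6+[80,125]
for n,p,z in[('lip left',P((180,55),(225,450)),.0415),('lip right',P((192,55),(234,450)),.0415),('cover edge',P((474,50),(495,550)),.093),('cover low edge',P((60,40),(125,515)),.079)]: print(n,back(C,p,z).round(4).tolist())
# free fit of x,y to edges of each canister (left,right silhouette at mid rows)
from scipy.optimize import least_squares
for n,r,z,top in[('thin',.016,.040,None),('mid',.02,.05,None),('thick',.024,.062,None)]:
    l,rr={'thin':((212,280),None),'mid':((326,280),None),'thick':(None,(689,280))}[n]
    def f(v):
        h=hull(C,v[0],.16,np.pi/2,r,z); row=(280/3.6+125); 
        c=np.array([[a,b] for a,b in h]); xs=[]
        for a,b in zip(c,np.roll(c,-1,0)):
            if (a[1]-row)*(b[1]-row)<0: xs.append(a[0]+(row-a[1])*(b[0]-a[0])/(b[1]-a[1]))
        return [min(xs)-(80+l[0]/3.6)] if l else [max(xs)-(80+rr[0]/3.6)]
    print(n,least_squares(f,[.4]).x.round(4))
```

```text
lip left [[0.3621, 0.2091, 0.0415], [0.3617, 0.1098, 0.0415]]
lip right [[0.3649, 0.2091, 0.0415], [0.364, 0.1098, 0.0415]]
cover edge [[0.4408, 0.2132, 0.093], [0.4397, 0.1078, 0.093]]
cover low edge [[0.3544, 0.2145, 0.079], [0.3535, 0.1094, 0.079]]
thin [0.3802]
mid [0.4154]
thick [0.4573]
```

The relative measurements settle it. The spacings are 35.2 mm and 41.9 mm (35 and 42 expected), and thin sits against the lip within about 3 mm of measuring error. So the shift came from my magazine x being several mm too low, and there is no real gap. Handing in.

```bash
python3 -c "
from rig import workorder,sensors
print(workorder.finish_job(), sensors.state()['time_s'])"
```

```text
the job is handed in; nothing more can be done
the job is handed in; nothing more can be done
```

The three canisters are in the magazine in the order asked: thin at the stop, then mid, then thick. I handed the job in at about 22.5 s of the 67 s allowed. Each one was laid across the loading area and rolled home by itself; the arm ended clear above the chute.

- **Spacing:** in the last wrist picture the centre distances were 35.2 mm and 41.9 mm, against 35 and 42 mm expected, so the canisters lie against each other.
- **Stop:** thin appears to lie against the stop lip. It measured 15.7 mm from the lip face, where about 13 mm was expected; I took the difference as camera error.
- **Check that disagreed:** an overlay of the expected resting positions, using my early estimate of where the magazine stands, sat about 7 mm off the whole row. Measuring from the stop lip showed that estimate was about 6 mm too low in x, and there was no gap in the row.
- **Grips:** the thin and mid canisters each took a second, lower grip before lifting. The highest wrist force in the readings was about 10 N.
- **Other things:** nothing else on the bench was touched, as far as the pictures show. I made no separate final check of where the other things stood.

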